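# Unclamp an instrument frame and hold it up level for inspection

## Robot

A 7-joint arm with a two-finger parallel gripper is mounted at the origin on the work surface. World frame = base frame: x ahead of the robot, y to its left, z up, the work surface at z = 0. Lengths are in m, angles in rad, forces in N, time in s.
With the tool pointing down it reaches from about 0.425 to 0.875 m from the base axis. Payload 4.7 kg.
Tool frame: the origin (TCP) lies between the finger pads; the fingertips stand 17 mm ahead of it and the grasp point (between the pads) lies 2 mm behind it (bot.tcp_to_tips is the distance from the TCP to the fingertips, in m); z points along the fingers, y is the line along which they close (so a half turn about z gives the same grasp; the last joint's range is limited). The gripper opens to 87 mm and grips with 3 to 60 N. Pads are 19 mm wide; open, the fingers measure 117 mm over their backs; the gripper's body (75 mm by 190 mm) begins 51 mm behind the grasp point.
Start: joints at [1.196, 0.321, -0.07, 1.45, 0.023, 1.371, -0.057], TCP at [0.246, -0.602, 0.24] pointing down, gripper open.
Joint ranges: [-2.86, 2.86], [-0.3, 2.09], [-1.38, 1.24], [0.06, 2.45], [-1.56, 4.7], [0.09, 2.05], [-2.69, 2.69]. Speed limits (rad/s): [2.57, 2.57, 3.14, 3.14, 3.14, 3.14, 3.14].

## Interface

Orientations are given as a unit quaternion [w, x, y, z].
In Python, from plant import bot gives the robot as it stands. The module is installed in compiled form; this text tells all that it offers.
- The arm moves only by the shell command python3 -m creep 'ROWS' [FORCE]. ROWS is text: rows parted by semicolons, each of 7 numbers parted by spaces: the turn, a rotation vector about the tool's x, y, z in degrees, then the shift along the tool's x, y, z in m, then the opening, from -1 (shut) to 1 (fully open). In form: rx ry rz x y z fingers; .... A call has 1 to 12 rows; each row shifts and turns the commanded pose from where the row before left it, along the tool's axes as they then stand; what a row does not reach is not made up. A row lasts 1/12 s, in which the tool goes at most 41.7 mm and 7.16 degrees, less where a joint would pass 70% of its speed; a pose out of reach is approached as far as the arm can. A call is refused whole if a number of a shift passes 0.0417 or a number of a turn 7.16, either way. A call with a gripper value outside its range is refused whole. The fingers move at their own pace and stop on an object; FORCE is the grip in N (left out, the last holds). Time passes only in rows, so rows that do not move let the fingers close. It gives the time, the measured TCP pose, the force and the opening at its end, in the units of the state.
- bot.state(): the state, without advancing time (a new reading comes with each control period).
- bot.capture(name): name is "scene" or "side" or "wrist"; returns a dict with "frame" (480x640x3 uint8, blue, green, red), "z_map" (480x640 float32, m along the optical axis (not along the pixel's ray), 0 where there is no reading), "intrinsics" (3x3 intrinsics, pixels), "origin" and "orientation" of the camera in the world. Camera axes: x right, y up, looking along -z (the intrinsics and any distortion apply to the point x, -y, -z); pixel columns grow to the right and rows downward; lengths in m; the calibration is good to about 2 mm. A picture is of the moment at which its call begins.
- bot.sign_off(): hands the job in, once; it reports no verdict.
The state is a dict: "clock": time; "joints": joint angles; "joint_velocities": joint speeds; "joint_torque": joint torques, N m; "position": TCP position; "ee_rot": TCP orientation; "ft_force": force on the tool from outside, world axes, zero at the start; "moment": the same for the moment, N m; "width": opening from 0.0 (shut) to 1.0 (fully open).
Only numpy, scipy, OpenCV 4.12 (cv2) and the standard library are available. Lean on these libraries where they do the work, as an engineer would, in place of code of your own. Each camera call takes 0.05 s, during which the arm holds its last target. There are 200 camera calls.

## Task

Take the loose clamp strap off the stud of the fixture and hang it by its eye on the upright parking post, setting it down flat on the post's round foot and letting go of it, not dropping it. Then take the hexagonal frame by its bridge handle, lift it off the base plate and finish while still holding it in the gripper, level and steady, with its underside at least 10 cm above the bench, for inspection from below. Do not lift the frame before the strap is parked, never let it tip over, and leave the dishes, the bottle and the screwdriver where they are.

Things in the scene. Friction and masses are not known exactly. Their poses are not given: they have to be found in the camera images.
- base: Fixed bronze base plate 160 (x) x 250 (y) x 14 mm; origin: centre of underside, on the bench. At (0, -85) a clamp block 36 x 32 mm, top 54 mm above the bench, carries an upright stud, diameter 12, up to 68 mm. Two upright dowels, diameter 10, 14 mm tall, at (+-46.5, 52) stand inside the frame's corners with about 2.5 mm play.
- frame: Loose gold hexagonal ring frame, 0.35 to 0.6 kg, seated over the dowels: 120 mm across flats (y), 139 across corners (x), walls 12 thick, 40 high, a black board inside up to 27 mm. Origin: centre of underside, 14 mm above the bench at the start, z up. A bridge handle spans its middle along x. To clear the dowels lift it straight up over 15 mm.
- handle (a point): Centre of the frame's bridge handle, 79 mm above the frame's origin: a straight bar along the frame's x, 14 mm wide (y), 12 mm tall, free length 104 mm between its two 12 mm uprights. The frame's centre of mass lies straight below this point. Nothing within 40 mm beneath the bar.
- strap: Loose flat aluminium bar 32 (x) x 112 (y) x 10 mm, 0.06 to 0.1 kg, with a round through hole (eye), diameter 20. Origin: hole centre on the underside, z up; bar from y = -20 to +92, centre of mass near y = +38. Starts flat, eye around the stud, far end on the frame's rim, underside 54 mm above the bench; from y = 18 to 75 free beneath (40 mm).
- post: Fixed parking post: round dark steel foot, radius 48 mm, 16 mm high, with an upright pin of diameter 12 on its centre, tapering to 6 mm above 64 mm and ending 78 mm above the bench. Origin: on the pin's axis, at bench height. It stands in either of two places, the larger dish in the other.
- dish: Loose small open aluminium dish with screws, radius 34 mm, 18 mm high; origin at the centre of its underside. Bystander.
- dish2: Loose smaller open aluminium dish with screws, radius 30 mm, 18 mm high; origin at the centre of its underside. Bystander.
- bottle: Loose white plastic bottle, radius 20 mm, 85 mm tall; origin at the centre of its underside. Bystander.
- driver: Loose screwdriver lying on the bench, 170 mm long along its x. Bystander.
Not all that is in view belongs to the job. There is more than one size of the frame; the job needs the middle-sized.

How it is judged:
By the outcome, as a careful person would: the job done as asked, in the order asked, and still so for the second after the job is handed in, while the arm keeps its last pose, push and grip.
It also fails if it takes over 61 s, if anything falls off the work surface, if the arm or the gripper's body presses on something with over 40 N, if the wrist force passes 120 N, or if a joint passes its speed limit or range.

## Working session

There is one attempt and no reset: what is moved stays moved. The work goes in short steps, Python scripts to look and compute and a shell command to move; the robot and the scene stay as the last step left them, time stands still between calls to the robot, and variables do not carry over. Pictures are saved under pics/ and viewed, on a budget of 10 in all, crops included, one or two more only if the job needs it, and the job is handed in when it is done.

```bash
mkdir -p pics
cat > h.py <<'E'
import numpy as np, cv2
from scipy.spatial.transform import Rotation as R
from plant import bot
def cap(n):
    c=bot.capture(n); np.savez('last_'+n+'.npz',**{k:np.array(v) for k,v in c.items()}); return c
def load(n): return dict(np.load('last_'+n+'.npz'))
def rot(q): q=np.array(q,float); return q if q.shape==(3,3) else R.from_quat(np.roll(q,-1)).as_matrix()
def cloud(c):
    K=c['intrinsics'];z=c['z_map'];v,u=np.indices(z.shape)
    p=np.stack([(u-K[0,2])/K[0,0]*z,-(v-K[1,2])/K[1,1]*z,-z],-1)
    w=p@rot(c['orientation']).T+c['origin']; w[z<=0]=np.nan; return w
def ray(c,u,v,h):
    K=c['intrinsics'];d=rot(c['orientation'])@np.array([(u-K[0,2])/K[0,0],-(v-K[1,2])/K[1,1],-1]);o=np.array(c['origin'])
    return o+d*(h-o[2])/d[2]
E
python3 - <<'E'
from h import *
s=bot.state();print(s)
a=cap('scene');b=cap('side')
for n,c in(('scene',a),('side',b)):
    print(n,c['origin'],c['orientation'],c['intrinsics'].tolist(),[k for k in c], (c['z_map']>0).mean());cv2.imwrite(f'pics/{n}1.png',c['frame'])
E
```

```text
{'clock': 0.0, 'joints': array([ 1.19611432,  0.32179514, -0.07009261,  1.45167285,  0.02260482,
        1.37082705, -0.05691384]), 'joint_velocities': array([ 0.00014278, -0.00067646, -0.00103644,  0.00038737,  0.00026914,
        0.00116962, -0.00025868]), 'joint_torque': array([-8.13379120e-04, -4.91292214e+01, -4.04678872e-01, -3.12529600e+01,
       -6.41090423e-02,  4.36675921e-02,  1.73954695e-04]), 'position': array([ 0.24614611, -0.60101685,  0.23848074]), 'ee_rot': array([-9.28314266e-04,  9.81162616e-01,  1.93181274e-01, -2.35134801e-04]), 'ft_force': array([-0.7426131 , -0.31804395,  0.53930354]), 'moment': array([0.01384885, 0.00064224, 0.0124953 ]), 'width': 0.9982186116707393}
scene [1.39810611 0.50157001 0.89573385] [0.48492543 0.22818196 0.35718448 0.76498337] [[586.7396718936882, 0.0, 316.65035584424555], [0.0, 586.7396718936882, 228.0208047804758], [0.0, 0.0, 1.0]] ['frame', 'z_map', 'intrinsics', 'origin', 'orientation'] 0.9959244791666667
side [-0.0754454   0.78247126  0.90944302] [-0.32178925 -0.14686492  0.38416656  0.85281794] [[617.5166301864283, 0.0, 332.48147364043047], [0.0, 617.5166301864283, 240.11510684309894], [0.0, 0.0, 1.0]] ['frame', 'z_map', 'intrinsics', 'origin', 'orientation'] 0.9959440104166667
```

View pics/scene1.png

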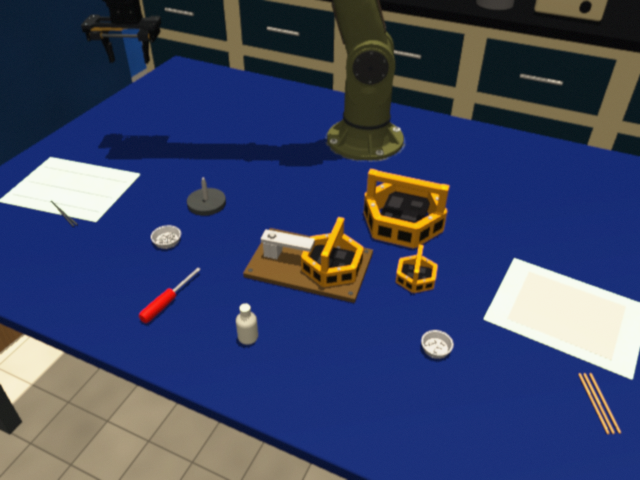

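View pics/side1.png

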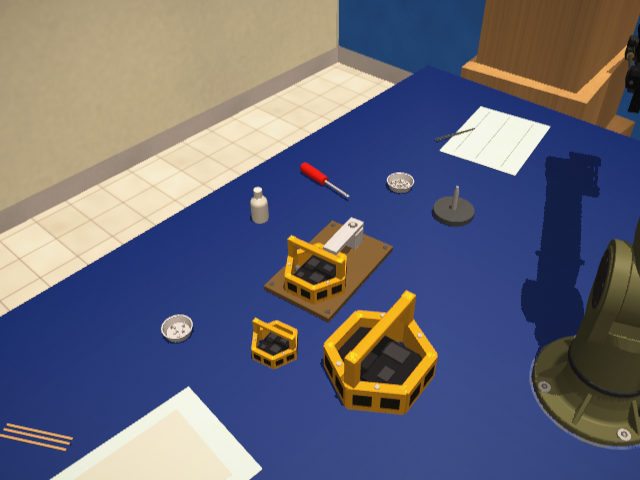

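The scene view shows the base plate at about (310,263), with the strap from (270,237) to (312,243). The seated middle-sized frame is at (332,258) and the post at (206,202). The side view agrees: strap (350,235), post (454,210), frame (317,270). Next I'll measure them.

Run:
```python
from h import *
def rect(P): 
    r=cv2.minAreaRect((P[:,:2]*1000).astype(np.float32)); return np.round(r[0],1),np.round(r[1],1),round(r[2],1)
B={'scene':dict(strap=(225,320,255,318),frame=(215,290,295,370),post=(170,220,180,232),plate=(225,300,240,378)),
   'side':dict(strap=(215,262,318,370),frame=(230,305,280,352),post=(180,228,428,478),plate=(218,322,262,396))}
for n in B:
    c=load(n);W=cloud(c);hsv=cv2.cvtColor(c['frame'],cv2.COLOR_BGR2HSV)
    def sel(k,f):
        a,b,d,e=B[n][k];w=W[a:b,d:e].reshape(-1,3);h=hsv[a:b,d:e].reshape(-1,3).astype(int);m=f(w,h);return w[m]
    S=sel('strap',lambda w,h:(h[:,1]<70)&(h[:,2]>90)&(w[:,2]>.058)&(w[:,2]<.067)); print(n,'strap',len(S),rect(S),np.median(S[:,2]))
    F=sel('frame',lambda w,h:(h[:,1]>120)&(h[:,0]<35)&(w[:,2]>.094)); print('bar',len(F),rect(F),F[:,2].max(),F.mean(0))
    F=sel('frame',lambda w,h:(h[:,1]>120)&(h[:,0]<35)&(w[:,2]>.045)&(w[:,2]<.06)); print('rim',len(F),rect(F))
    P=sel('post',lambda w,h:(w[:,2]>.0145)&(w[:,2]<.019)); print('foot',len(P),rect(P),cv2.minEnclosingCircle((P[:,:2]*1000).astype(np.float32)))
    P=sel('post',lambda w,h:(w[:,2]>.03)); print('pin',len(P),P.mean(0),P[:,2].max())
    P=sel('plate',lambda w,h:(w[:,2]>.01)&(w[:,2]<.018)); print('plate',rect(P))
    cv2.imwrite(f'pics/crop_{n}.png',cv2.resize(c['frame'][170:310,180:380] if n=='scene' else c['frame'][170:320,260:480],None,fx=3,fy=3,interpolation=2))
s=bot.state();r=rot(s['ee_rot']);print(r)
```

```text
scene strap 560 (array([556.3,  37. ]), array([ 38.7, 112.8]), 9.2) 0.06268732843456365
bar 289 (array([542.6, 138.1]), array([131.2,  14.9]), 8.1) 0.10232487010190372 [0.54613015 0.1389896  0.09770207]
rim 802 (array([542.9, 137.9]), array([139.5, 123.9]), 67.8)
foot 368 (array([ 460.3, -242.1]), array([94.5, 91.3]), 3.1) ((459.830322265625, -239.1864013671875), 50.13730239868164)
pin 78 [ 0.4609467  -0.24132107  0.05428876] 0.07734266569388237
plate (array([514.7,  81.8]), array([238.4, 250.5]), 7.8)
side strap 589 (array([555.3,  36.5]), array([ 36.1, 116.4]), 8.5) 0.06305696800414329
bar 393 (array([542.2, 138.2]), array([128.8,  19.5]), 8.5) 0.10241830780435879 [0.54023778 0.13867084 0.09804243]
rim 794 (array([541.8, 138.3]), array([120.2, 137.5]), 37.7)
foot 450 (array([ 457.6, -241.3]), array([92. , 90.6]), 22.4) ((458.9090270996094, -241.6791534423828), 48.702083587646484)
pin 90 [ 0.45774822 -0.24048106  0.05333574] 0.07790287562202047
plate (array([614.9,  95.6]), array([296.6, 254.2]), 7.7)
[[ 9.25356786e-01  3.79096663e-01 -7.34188729e-04]
 [ 3.79097362e-01 -9.25355498e-01  1.54654246e-03]
 [-9.30964908e-05 -1.70943257e-03 -9.99998535e-01]]
```

The two views agree:
- **Frame:** (0.542, 0.138), yaw about 8.4°.
- **Eye and stud:** about (0.5615, 0.002).
- **Post:** about (0.459, -0.241).

I'll grip the strap at y = +60, so the fingers clear the post's foot later. First I move above it.

```bash
A="";python3 -m creep '0 0 0 .0267 -.0248 .002 1;0 0 0 .0267 -.0248 .002 1;0 0 0 .0267 -.0248 .002 1;0 0 0 .0267 -.0248 .002 1;0 0 0 .0267 -.0248 .002 1;0 0 0 .0267 -.0248 .002 1;0 0 0 .0267 -.0248 .002 1;0 0 0 .0267 -.0248 .002 1;0 0 0 .0267 -.0248 .002 1;0 0 0 .0267 -.0248 .002 1;0 0 0 .0267 -.0248 .002 1;0 0 0 .0267 -.0248 .002 1' 
python3 -m creep '0 0 0 .0267 -.0248 .002 1;0 0 0 .0267 -.0248 .002 1;0 0 0 .0267 -.0248 .002 1;0 0 0 .0267 -.0248 .002 1;0 0 0 .0267 -.0248 .002 1;0 0 0 .0267 -.0248 .002 1;0 0 0 .0267 -.0248 .002 1;0 0 0 .0267 -.0248 .002 1;0 0 0 0 0 0 1'
python3 -m creep '0 0 -6.35 0 0 0 1;0 0 -6.35 0 0 0 1;0 0 -6.35 0 0 0 1;0 0 -6.35 0 0 0 1;0 0 -6.35 0 0 0 1;0 0 -6.35 0 0 0 1;0 0 -6.35 0 0 0 1;0 0 -6.35 0 0 0 1;0 0 -6.35 0 0 0 1;0 0 -6.35 0 0 0 1;0 0 -6.35 0 0 0 1;0 0 -6.35 0 0 0 1'
python3 -m creep '0 0 0 0 0 0 1;0 0 0 0 0 0 1'
cat >> h.py <<'E'
def go(tgt,yaw_y):
    s=bot.state();r=rot(s['ee_rot']);d=r.T@(np.array(tgt)-s['position'])
    yt=np.array([np.cos(np.radians(yaw_y)),np.sin(np.radians(yaw_y)),0])
    Rt=np.stack([np.cross(yt,[0,0,-1]),yt,[0,0,-1]],1)
    print('t',s['clock'],'pos',s['position'].round(4),'w',round(s['width'],3),'F',s['ft_force'].round(1),'tool shift',d.round(4),'turn deg',np.degrees(R.from_matrix(r.T@Rt).as_rotvec()).round(2))
E
python3 - <<'E'
from h import *
go([.5526,.0614,.061],8.5)
for n,P in(('scene',[(166,239),(199,270),(150,310),(247,335)]),):
    c=load(n)
    for p in P: print(p,ray(c,*p,.01).round(3))
c=cap('wrist');print(c['origin'],c['intrinsics'][0]);cv2.imwrite('pics/w1.png',c['frame'])
E
```

```text
clock: 1.1
position: [0.4302, -0.2029, 0.2152]
ee_rot: [0.0, 0.981, 0.193, -0.0]
ft_force: [0.3, -1.0, 0.1]
width: 1.001
clock: 1.85
position: [0.5532, 0.0689, 0.1991]
ee_rot: [-0.003, 0.98, 0.198, 0.001]
ft_force: [0.1, -0.2, 0.6]
width: 1.001
clock: 2.85
position: [0.5521, 0.0596, 0.1991]
ee_rot: [-0.0, 0.651, 0.759, -0.0]
ft_force: [-0.1, 0.6, 0.4]
width: 1.004
clock: 3.02
position: [0.5522, 0.0596, 0.1992]
ee_rot: [-0.0, 0.654, 0.756, -0.0]
ft_force: [0.4, 0.1, 0.3]
width: 1.0
t 3.0167 pos [0.5522 0.0596 0.1992] w 1.0 F [0.4 0.1 0.3] tool shift [0.0017 0.0007 0.1382] turn deg [-0.04 -0.   -0.21]
(166, 239) [ 0.621 -0.245  0.01 ]
(199, 270) [ 0.674 -0.118  0.01 ]
(150, 310) [ 0.814 -0.142  0.01 ]
(247, 335) [0.786 0.068 0.01 ]
[0.54109372 0.13830268 0.3456884 ] [390.80500507   0.         319.21559173]
```

View pics/w1.png

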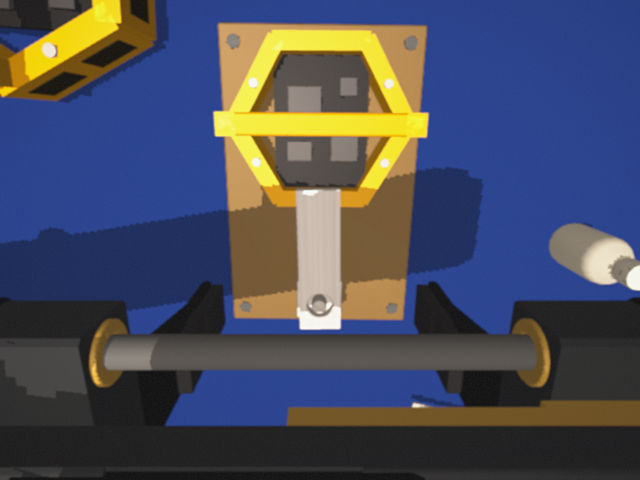

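The wrist view shows the strap upright in the image, centred at col 319, with the eye at (319,303). The yaw and the centring across the strap are right. Now I go down and grip.

```bash
python3 - <<'E'
from h import *
c=load('wrist');W=cloud(c)
hsv=cv2.cvtColor(c['frame'],cv2.COLOR_BGR2HSV)
m=(hsv[...,1]<70)&(hsv[...,2]>90)&(W[...,2]>.058)&(W[...,2]<.068);m[:, :280]=0;m[:,360:]=0
P=W[m];print(cv2.minAreaRect((P[:,:2]*1000).astype(np.float32)),np.median(P[:,2]))
m=(W[...,2]>.0655)&(W[...,2]<.075);m[:, :290]=0;m[:,350:]=0;m[:280]=0;m[325:]=0;print('stud',m.sum(),W[m].mean(0))
E
python3 -m creep '0 0 0 0.0017 0.0007 .02 .3;0 0 -.2 0 0 .02 .3;0 0 0 0 0 .02 .3;0 0 0 0 0 .02 .3;0 0 0 0 0 .02 .3;0 0 0 0 0 .02 .3;0 0 0 0 0 .018 .3;0 0 0 0 0 0 .3;0 0 0 0 0 0 .3'
python3 -c "
from h import *
go([.5526,.0614,.061],8.5)"
```

```text
((555.690673828125, 35.697166442871094), (32.06100845336914, 112.6664047241211), 9.00832748413086) 0.06534164437676176
stud 781 [0.56060186 0.00413713 0.06665798]
clock: 3.82
position: [0.5522, 0.0617, 0.0609]
ee_rot: [-0.001, 0.652, 0.758, -0.001]
ft_force: [0.4, -0.2, 0.9]
width: 0.65
t 3.8167 pos [0.5522 0.0617 0.0609] w 0.65 F [ 0.4 -0.2  0.9] tool shift [-0.0003  0.0004 -0.0001] turn deg [-0.12 -0.03  0.11]
```

```bash
python3 -m creep '0 0 -.4 0 0 0 -.1;0 0 0 0 0 0 -.4;0 0 0 0 0 0 -1;0 0 0 0 0 0 -1;0 0 0 0 0 0 -1;0 0 0 0 0 0 -1;0 0 0 0 0 0 -1;0 0 0 0 0 0 -1;0 0 0 0 0 0 -1;0 0 0 0 0 0 -1' 35
python3 -m creep '0 0 0 0 0 -.005 -1;0 0 0 0 0 -.008 -1;0 0 0 0 0 -.012 -1;0 0 0 0 0 -.015 -1;0 0 0 0 0 -.02 -1;0 0 0 0 0 -.02 -1;0 0 0 0 0 0 -1;0 0 0 0 0 0 -1;0 0 0 0 0 0 -1'
python3 - <<'E'
from h import *
go([.5526,.0614,.061],9)
c=cap('wrist');cv2.imwrite('pics/w2.png',c['frame']);W=cloud(c)
hsv=cv2.cvtColor(c['frame'],cv2.COLOR_BGR2HSV)
m=(hsv[...,1]<70)&(hsv[...,2]>90)&(W[...,2]>.12)&(W[...,2]<.16);m[:, :270]=0;m[:,370:]=0
P=W[m];print(cv2.minAreaRect((P[:,:2]*1000).astype(np.float32)),np.median(P[:,2]))
A=np.c_[P[:,:2],np.ones(len(P))];print('slope',np.linalg.lstsq(A,P[:,2],rcond=None)[0])
E
```

```text
clock: 4.65
position: [0.5532, 0.0616, 0.0622]
ee_rot: [0.0, 0.649, 0.761, 0.0]
ft_force: [-2.5, -0.1, 5.6]
width: 0.363
clock: 5.4
position: [0.5526, 0.0615, 0.1414]
ee_rot: [0.0, 0.649, 0.761, -0.0]
ft_force: [0.2, -0.5, -2.1]
width: 0.366
t 5.4 pos [0.5526 0.0615 0.1414] w 0.366 F [ 0.2 -0.5 -2.1] tool shift [-0.     -0.      0.0804] turn deg [-0.02  0.02  0.07]
((554.2256469726562, 56.46247863769531), (36.978233337402344, 72.2269058227539), 9.806357383728027) 0.1443820082207343
slope [ 0.00346489 -0.01550392  0.14317454]
```

View pics/w2.png

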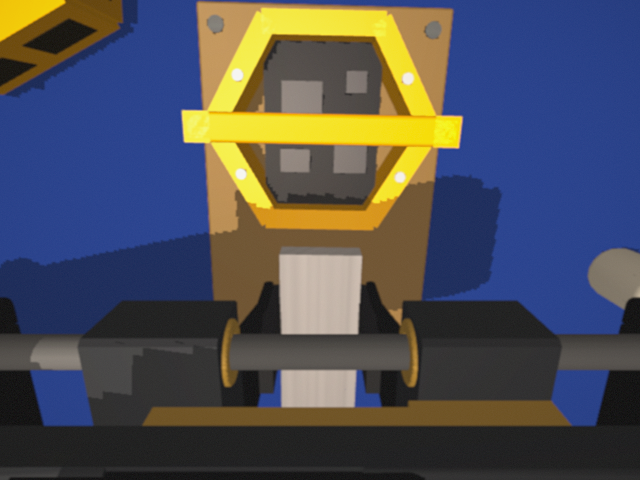

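The strap is held centred in the fingers, cols 280–361, with its far end at row 248. The eye is clear of the stud. I'll carry it over the post without turning.

```bash
python3 -m creep '0 0 0 -.012 -.0075 0 -1;0 0 0 -.022 -.0137 0 -1;0 0 0 -.0223 -.0139 0 -1;0 0 0 -.0223 -.0139 0 -1;0 0 0 -.0223 -.0139 0 -1;0 0 0 -.0223 -.0139 0 -1;0 0 0 -.0223 -.0139 0 -1;0 0 0 -.0223 -.0139 0 -1;0 0 0 -.0223 -.0139 0 -1;0 0 0 -.022 -.0137 0 -1;0 0 0 -.011 -.0068 0 -1'
python3 -m creep '0 0 0 0 0 0 -1;0 0 0 0 0 0 -1;0 0 0 0 0 0 -1'
python3 - <<'E'
from h import *
go([.4505,-.1804,.141],9)
for n in('scene','side'):
    c=cap(n);W=cloud(c);hsv=cv2.cvtColor(c['frame'],cv2.COLOR_BGR2HSV)
    m=(abs(W[...,0]-.459)<.05)&(abs(W[...,1]+.215)<.09)&(W[...,2]>.125)&(W[...,2]<.155)&(hsv[...,1]<90)&(hsv[...,2]>90)
    P=W[m];v,u=np.nonzero(m);print(n,m.sum(),u.min(),u.max(),v.min(),v.max(),cv2.minAreaRect((P[:,:2]*1000).astype(np.float32)),np.median(P[:,2]))
    u0,v0=(150,120) if n=='scene' else (390,120)
    cv2.imwrite(f'pics/{n}3.png',cv2.resize(c['frame'][v0:v0+120,u0:u0+130],None,fx=5,fy=5,interpolation=cv2.INTER_CUBIC)[:, :])
a=cv2.imread('pics/scene3.png');b=cv2.imread('pics/side3.png');cv2.imwrite('pics/both3.png',cv2.resize(np.hstack([a,b]),(800,369)))
E
```

```text
clock: 6.37
position: [0.4484, -0.1837, 0.1403]
ee_rot: [-0.001, 0.65, 0.76, -0.001]
ft_force: [-0.8, -0.1, -0.6]
width: 0.361
clock: 6.62
position: [0.451, -0.1791, 0.141]
ee_rot: [-0.001, 0.648, 0.761, 0.0]
ft_force: [0.0, 0.9, 0.0]
width: 0.363
t 6.6167 pos [ 0.451  -0.1791  0.141 ] w 0.363 F [0.  0.9 0. ] tool shift [-0.0012 -0.0007  0.    ] turn deg [-0.02 -0.08  0.16]
scene 205 190 239 157 169 ((453.93475341796875, -202.04989624023438), (42.86800003051758, 115.74008178710938), 9.215742111206055) 0.1400674592382124
side 318 434 463 163 190 ((450.5768127441406, -190.302490234375), (43.02260971069336, 92.01587677001953), 7.099311351776123) 0.1416365006897482
```

View pics/both3.png

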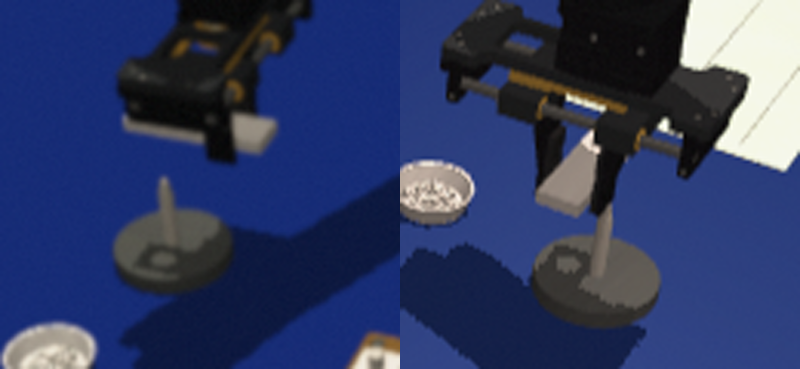

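The scene crop shows the pin tip at (165,180), under the strap's eye end. In the side crop the pin (600,245) is also below that end. I nudge about 2 mm and lower the eye over the tapered tip, watching the force.

```bash
python3 -m creep '0 0 0 -.002 -.001 .01 -1;0 0 0 0 0 .012 -1;0 0 0 0 0 .012 -1;0 0 0 0 0 .012 -1;0 0 0 0 0 .009 -1;0 0 0 0 0 .006 -1;0 0 0 0 0 .003 -1;0 0 0 0 0 0 -1;0 0 0 0 0 0 -1'
python3 - <<'E'
from h import *
go([.4500,-.181,.023],9)
for n in('scene','side'):
    c=cap(n)
    u0,v0=(150,130) if n=='scene' else (390,120)
    cv2.imwrite(f'pics/{n}3.png',cv2.resize(c['frame'][v0:v0+120,u0:u0+130],None,fx=5,fy=5,interpolation=cv2.INTER_CUBIC)[:, :])
a=cv2.imread('pics/scene3.png');b=cv2.imread('pics/side3.png');cv2.imwrite('pics/both4.png',cv2.resize(np.hstack([a,b]),(800,369)))
E
```

```text
clock: 7.47
position: [0.4505, -0.1827, 0.0776]
ee_rot: [0.0, 0.649, 0.761, 0.0]
ft_force: [-0.4, 0.8, -0.3]
width: 0.36
t 7.4667 pos [ 0.4505 -0.1827  0.0776] w 0.36 F [-0.4  0.8 -0.3] tool shift [ 0.0018 -0.0002  0.0546] turn deg [0.02 0.   0.08]
```

View pics/both4.png

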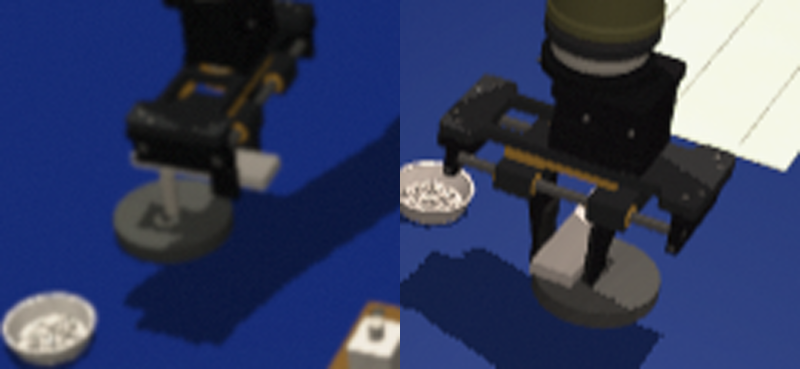

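The force stays near zero with the strap's underside at about 71 mm, below the 78 mm tip, so the pin seems to be in the eye. I centre back by 1 mm and go on gently in small steps.

```bash
python3 -m creep '0 0 0 .001 0 .002 -1;0 0 0 0 0 .002 -1;0 0 0 0 0 .002 -1;0 0 0 0 0 0 -1'
python3 -m creep '0 0 0 0 0 .003 -1;0 0 0 0 0 .003 -1;0 0 0 0 0 .003 -1;0 0 0 0 0 0 -1;0 0 0 0 0 0 -1'
python3 - <<'E'
from h import *
go([.4500,-.181,.023],9)
for n in('scene','side'):
    c=cap(n);W=cloud(c)
    m=(abs(W[...,0]-.459)<.06)&(abs(W[...,1]+.215)<.09)&(W[...,2]>.058)&(W[...,2]<.078);hsv=cv2.cvtColor(c['frame'],cv2.COLOR_BGR2HSV)
    m&=(hsv[...,1]<90)&(hsv[...,2]>90);P=W[m];print(n,m.sum(),cv2.minAreaRect((P[:,:2]*1000).astype(np.float32)))
    A=np.c_[P[:,:2]-P[:,:2].mean(0),np.ones(len(P))];print(np.linalg.lstsq(A,P[:,2],rcond=None)[0])
    u0,v0=(150,130) if n=='scene' else (390,120)
    cv2.imwrite(f'pics/{n}3.png',cv2.resize(c['frame'][v0:v0+120,u0:u0+130],None,fx=5,fy=5,interpolation=cv2.INTER_CUBIC)[:, :])
a=cv2.imread('pics/scene3.png');b=cv2.imread('pics/side3.png');cv2.imwrite('pics/both5.png',cv2.resize(np.hstack([a,b]),(800,369)))
E
```

```text
clock: 7.9
position: [0.4498, -0.1817, 0.0712]
ee_rot: [-0.0, 0.649, 0.761, -0.0]
ft_force: [0.7, 0.2, -0.4]
width: 0.364
clock: 8.32
position: [0.4498, -0.1816, 0.0622]
ee_rot: [-0.0, 0.649, 0.761, -0.0]
ft_force: [-0.7, -0.8, -1.0]
width: 0.36
t 8.3167 pos [ 0.4498 -0.1816  0.0622] w 0.36 F [-0.7 -0.8 -1. ] tool shift [0.0005 0.0003 0.0392] turn deg [-0.03 -0.03  0.08]
scene 118 ((452.1780090332031, -205.0708770751953), (40.780372619628906, 111.63550567626953), 7.032763481140137)
[ 0.00528669 -0.00760943  0.06246533]
side 261 ((454.7443542480469, -203.3572998046875), (32.9870719909668, 113.05609893798828), 8.410544395446777)
[-0.01637842 -0.00645279  0.06288967]
```

View pics/both5.png

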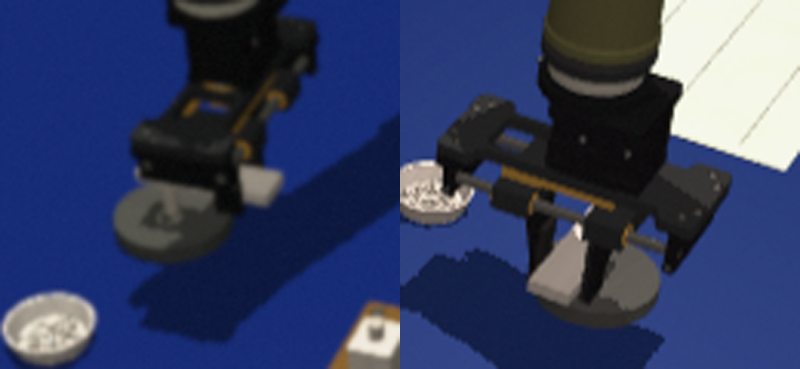

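The strap is level with its underside at 55 mm and there is no contact force. The fitted eye is at about (0.459, -0.240), on the pin. I continue down to just above the foot.

```bash
python3 -m creep '0 0 0 0 0 .005 -1;0 0 0 0 0 .005 -1;0 0 0 0 0 .005 -1;0 0 0 0 0 0 -1'
python3 -m creep '0 0 0 0 0 .005 -1;0 0 0 0 0 .005 -1;0 0 0 0 0 .005 -1;0 0 0 0 0 .003 -1;0 0 0 0 0 0 -1;0 0 0 0 0 0 -1'
python3 -m creep '0 0 0 0 0 .002 -1;0 0 0 0 0 .002 -1;0 0 0 0 0 .001 -1;0 0 0 0 0 0 -1;0 0 0 0 0 0 -1'
python3 - <<'E'
from h import *
go([.4500,-.181,.023],9)
c=cap('side');W=cloud(c)
m=(abs(W[...,0]-.459)<.06)&(abs(W[...,1]+.215)<.09)&(W[...,2]>.02)&(W[...,2]<.04);hsv=cv2.cvtColor(c['frame'],cv2.COLOR_BGR2HSV)
m&=(hsv[...,1]<90)&(hsv[...,2]>110);P=W[m];print(m.sum(),cv2.minAreaRect((P[:,:2]*1000).astype(np.float32)))
A=np.c_[P[:,:2]-P[:,:2].mean(0),np.ones(len(P))];print(np.linalg.lstsq(A,P[:,2],rcond=None)[0])
E
```

```text
clock: 8.75
position: [0.4491, -0.1813, 0.0462]
ee_rot: [-0.001, 0.649, 0.761, -0.0]
ft_force: [0.1, -0.2, -0.7]
width: 0.364
clock: 9.25
position: [0.4499, -0.1815, 0.0293]
ee_rot: [-0.0, 0.649, 0.761, -0.0]
ft_force: [0.5, -0.3, -1.0]
width: 0.362
clock: 9.67
position: [0.45, -0.1817, 0.0245]
ee_rot: [0.0, 0.649, 0.761, -0.0]
ft_force: [0.0, 0.3, -0.6]
width: 0.362
t 9.6667 pos [ 0.45   -0.1817  0.0245] w 0.362 F [ 0.   0.3 -0.6] tool shift [0.0007 0.0001 0.0015] turn deg [-0.    0.    0.08]
250 ((455.860595703125, -199.1798095703125), (31.70275115966797, 105.93548583984375), 12.060791969299316)
[-0.01871402  0.00241242  0.02526466]
```

```bash
for i in 1; do python3 -m creep '0 0 0 0 0 .0007 -1;0 0 0 0 0 0 -1;0 0 0 0 0 0 -1'; done
python3 -m creep '0 0 0 0 0 .0007 -1;0 0 0 0 0 0 -1;0 0 0 0 0 0 -1'
python3 -m creep '0 0 0 0 0 .0007 -1;0 0 0 0 0 0 -1;0 0 0 0 0 0 -1'
```

```text
clock: 9.97
position: [0.4502, -0.1818, 0.0241]
ee_rot: [0.0, 0.649, 0.761, -0.0]
ft_force: [-0.8, 1.4, 1.9]
width: 0.366
clock: 10.22
position: [0.4502, -0.1817, 0.0239]
ee_rot: [0.0, 0.649, 0.761, -0.0]
ft_force: [-2.4, 1.2, 8.2]
width: 0.364
clock: 10.47
position: [0.4502, -0.1817, 0.0237]
ee_rot: [0.0, 0.649, 0.761, -0.001]
ft_force: [-3.8, 2.5, 12.6]
width: 0.365
```

It is down on the foot at 12.6 N. I ease the push, open part-way, let it settle and rise straight up.

```bash
python3 -m creep '0 0 0 0 0 -.0009 -1;0 0 0 0 0 0 -1;0 0 0 0 0 0 -1'
python3 -m creep '0 0 0 0 0 0 -.2;0 0 0 0 0 0 -.1;0 0 0 0 0 0 0;0 0 0 0 0 0 .2;0 0 0 0 0 0 .2;0 0 0 0 0 0 .2'
python3 -m creep '0 0 0 0 0 -.006 .2;0 0 0 0 0 -.012 .2;0 0 0 0 0 -.02 .2;0 0 0 0 0 -.025 .2;0 0 0 0 0 -.03 .2;0 0 0 0 0 -.035 .2;0 0 0 0 0 -.035 .2;0 0 0 0 0 -.02 .2;0 0 0 0 0 0 .2;0 0 0 0 0 0 .2'
python3 - <<'E'
from h import *
go([.5424,.1382,.2],98.4); go([.5424,.1382,.2],-81.6); print(bot.state()['joints'].round(2))
for n in('scene','side'):
    c=cap(n);W=cloud(c)
    m=(abs(W[...,0]-.459)<.06)&(abs(W[...,1]+.215)<.09)&(W[...,2]>.019)&(W[...,2]<.036);hsv=cv2.cvtColor(c['frame'],cv2.COLOR_BGR2HSV)
    m&=(hsv[...,1]<90)&(hsv[...,2]>110);P=W[m];print(n,m.sum(),cv2.minAreaRect((P[:,:2]*1000).astype(np.float32)))
    A=np.c_[P[:,:2]-P[:,:2].mean(0),np.ones(len(P))];print(np.linalg.lstsq(A,P[:,2],rcond=None)[0])
    u0,v0=(150,130) if n=='scene' else (390,140)
    cv2.imwrite(f'pics/{n}3.png',cv2.resize(c['frame'][v0:v0+120,u0:u0+130],None,fx=5,fy=5,interpolation=cv2.INTER_CUBIC)[:, :])
a=cv2.imread('pics/scene3.png');b=cv2.imread('pics/side3.png');cv2.imwrite('pics/both6.png',cv2.resize(np.hstack([a,b]),(800,369)))
E
```

```text
clock: 10.72
position: [0.4502, -0.1818, 0.0239]
ee_rot: [0.0, 0.649, 0.761, -0.0]
ft_force: [-2.9, -0.1, 6.9]
width: 0.364
clock: 11.22
position: [0.45, -0.1817, 0.0232]
ee_rot: [-0.0, 0.649, 0.761, 0.0]
ft_force: [-0.5, 0.5, 0.5]
width: 0.579
clock: 12.05
position: [0.4509, -0.1819, 0.2085]
ee_rot: [0.002, 0.649, 0.761, 0.0]
ft_force: [-0.0, 1.0, -0.3]
width: 0.602
t 12.05 pos [ 0.4509 -0.1819  0.2085] w 0.602 F [-0.   1.  -0.3] tool shift [0.3017 0.1409 0.0079] turn deg [-2.000e-02  2.600e-01 -8.931e+01]
t 12.05 pos [ 0.4509 -0.1819  0.2085] w 0.602 F [-0.   1.  -0.3] tool shift [0.3017 0.1409 0.0079] turn deg [2.600e-01 2.000e-02 9.069e+01]
[ 1.01  0.02 -0.68  1.87  0.01  1.26  0.48]
scene 395 ((450.9583740234375, -206.6634063720703), (48.6424446105957, 114.2429428100586), 10.57449722290039)
[0.0174916  0.00354701 0.02456437]
side 449 ((455.38726806640625, -207.64096069335938), (37.53874588012695, 123.24127197265625), 10.669651985168457)
[-0.00897985 -0.0101131   0.02477583]
```

View pics/both6.png

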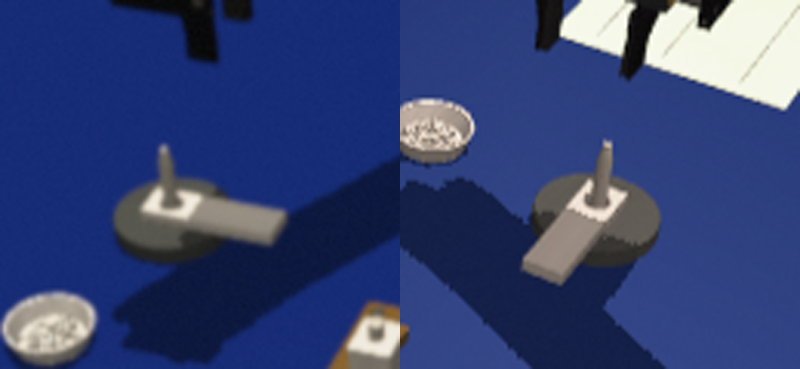

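The strap is parked: both crops show the pin standing through the eye, at (168,205) in scene and (598,200) in side, with the strap flat on the foot. Next I move above the frame handle and turn 90°.

```bash
python3 -m creep '0 0 0 .018 .0084 0 .2;0 0 0 .0335 .0157 .001 .2;0 0 0 .0335 .0157 .001 .2;0 0 0 .0335 .0157 .001 .2;0 0 0 .0335 .0157 .001 .2;0 0 0 .0335 .0157 .001 .2;0 0 0 .0335 .0157 .001 .2;0 0 0 .0335 .0157 .001 .2;0 0 0 .0335 .0157 .001 .2;0 0 0 .0157 .0071 0 .2;0 0 0 0 0 0 .2'
python3 -m creep '0 0 -6.87 0 0 0 .2;0 0 -6.87 0 0 0 .2;0 0 -6.87 0 0 0 .2;0 0 -6.87 0 0 0 .2;0 0 -6.87 0 0 0 .2;0 0 -6.87 0 0 0 .2;0 0 -6.87 0 0 0 .2;0 0 -6.87 0 0 0 .2;0 0 -6.87 0 0 0 .2;0 0 -6.87 0 0 0 .2;0 0 -6.87 0 0 0 .2;0 0 -6.87 0 0 0 .2'
python3 -m creep '0 0 -6.87 0 0 0 .2;0 0 0 0 0 0 .2;0 0 0 0 0 0 .2'
python3 - <<'E'
from h import *
go([.5424,.1382,.091],98.4);print(bot.state()['joints'].round(2))
c=load('side');W=cloud(c)
m=(W[...,0]>.25)&(W[...,0]<.5)&(W[...,1]>.16)&(W[...,1]<.5)&(W[...,2]>.03)&(W[...,2]<.2);P=W[m];print('big',P.min(0),P.max(0))
c=cap('wrist');W=cloud(c);hsv=cv2.cvtColor(c['frame'],cv2.COLOR_BGR2HSV)
m=(hsv[...,1]>120)&(hsv[...,0]<35)&(W[...,2]>.092)&(W[...,2]<.108)&(abs(W[...,0]-.5424)<.09)&(abs(W[...,1]-.138)<.05);P=W[m]
print(m.sum(),cv2.minAreaRect((P[:,:2]*1000).astype(np.float32)),np.median(P[:,2]));cv2.imwrite('pics/w7.png',c['frame'])
E
```

```text
clock: 13.07
position: [0.5404, 0.1445, 0.1969]
ee_rot: [-0.003, 0.646, 0.764, 0.001]
ft_force: [-0.1, -0.0, 0.8]
width: 0.6
clock: 14.07
position: [0.5409, 0.137, 0.1969]
ee_rot: [-0.001, -0.016, 1.0, -0.001]
ft_force: [0.4, 0.4, -0.5]
width: 0.596
clock: 14.32
position: [0.5412, 0.1374, 0.1972]
ee_rot: [-0.001, -0.071, 0.997, -0.0]
ft_force: [-0.1, 0.2, -0.1]
width: 0.601
t 14.3167 pos [0.5412 0.1374 0.1972] w 0.601 F [-0.1  0.2 -0.1] tool shift [-0.0015  0.0006  0.1062] turn deg [ 0.01 -0.13 -0.25]
[ 0.72  0.39 -1.24  1.71  0.38  1.32  1.12]
big [0.25006461 0.16000596 0.03000802] [0.49992761 0.35179804 0.12794879]
3931 ((541.172607421875, 136.95155334472656), (126.79244232177734, 14.007600784301758), 7.978282451629639) 0.10021357569515377
```

View pics/w7.png

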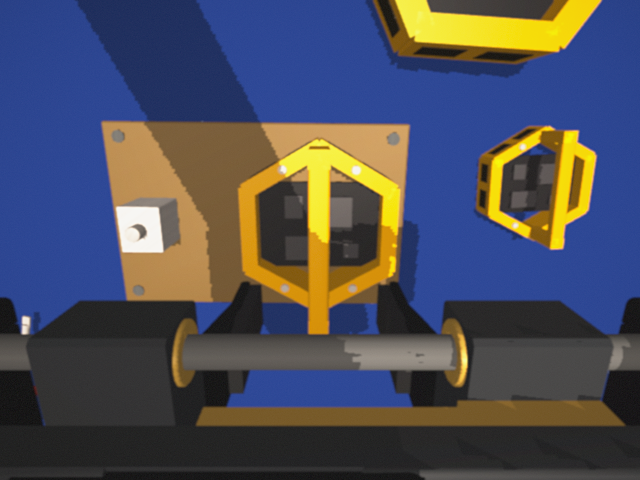

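The bar is centred at col 319 between the fingers and aligned, and the base block is bare. Down in two calls, with a check of joint 3 on the way.

```bash
python3 -m creep '0 0 -.1 -.0007 .0002 .012 .2;0 0 0 0 0 .015 .2;0 0 0 0 0 .015 .2;0 0 0 0 0 .015 .2;0 0 0 0 0 .013 .2;0 0 0 0 0 .01 .2;0 0 0 0 0 0 .2'
python3 -c "
from h import *
go([.5420,.1376,.091],98.2);print(bot.state()['joints'].round(3))"
python3 -m creep '0 0 0 0 0 .01 .2;0 0 0 0 0 .01 .2;0 0 0 0 0 .006 .2;0 0 0 0 0 0 .2;0 0 0 0 0 0 .2'
python3 -c "
from h import *
go([.5420,.1376,.091],98.2);print(bot.state()['joints'].round(3))"
```

```text
clock: 14.95
position: [0.5408, 0.1383, 0.1154]
ee_rot: [-0.002, -0.074, 0.997, -0.0]
ft_force: [-0.6, -1.5, -0.4]
width: 0.603
t 14.95 pos [0.5408 0.1383 0.1154] w 0.603 F [-0.6 -1.5 -0.4] tool shift [-0.0012 -0.0009  0.0244] turn deg [ 0.   -0.25  0.31]
[ 0.651  0.477 -1.162  1.797  0.47   1.188  1.064]
clock: 15.37
position: [0.5423, 0.1388, 0.0921]
ee_rot: [-0.0, -0.074, 0.997, 0.0]
ft_force: [-0.7, -0.2, 0.7]
width: 0.601
t 15.3667 pos [0.5423 0.1388 0.0921] w 0.601 F [-0.7 -0.2  0.7] tool shift [ 0.0005 -0.0011  0.0011] turn deg [ 0.   -0.03  0.29]
[ 0.628  0.503 -1.136  1.818  0.5    1.148  1.043]
```

```bash
python3 -m creep '0 0 0 0 -.0006 .001 -.2;0 0 0 0 0 0 -.5;0 0 0 0 0 0 -.7;0 0 0 0 0 0 -1;0 0 0 0 0 0 -1;0 0 0 0 0 0 -1;0 0 0 0 0 0 -1;0 0 0 0 0 0 -1;0 0 0 0 0 0 -1;0 0 0 0 0 0 -1' 58
python3 -m creep '0 0 0 0 0 -.002 -1;0 0 0 0 0 -.002 -1;0 0 0 0 0 -.002 -1;0 0 0 0 0 -.002 -1;0 0 0 0 0 0 -1;0 0 0 0 0 0 -1'
python3 -c "
from h import *
go([.5420,.1382,.091],98.2);print(bot.state()['joints'].round(3),bot.state()['moment'])"
```

```text
clock: 16.2
position: [0.5427, 0.1377, 0.0914]
ee_rot: [0.0, -0.074, 0.997, -0.0]
ft_force: [-0.5, -1.3, 1.2]
width: 0.154
clock: 16.7
position: [0.5424, 0.1382, 0.0993]
ee_rot: [-0.0, -0.074, 0.997, 0.0]
ft_force: [0.3, -0.3, -4.6]
width: 0.154
t 16.7 pos [0.5424 0.1382 0.0993] w 0.154 F [ 0.3 -0.3 -4.6] tool shift [0.0004 0.     0.0083] turn deg [ 0.   -0.01  0.29]
[ 0.636  0.495 -1.144  1.812  0.491  1.158  1.05 ] [ 0.12792417 -0.10682266  0.02341243]
```

```bash
python3 -m creep '0 0 0 0 0 -.004 -1;0 0 0 0 0 -.006 -1;0 0 0 0 0 -.008 -1;0 0 0 0 0 -.01 -1;0 0 0 0 0 -.012 -1;0 0 0 0 0 -.012 -1;0 0 0 0 0 -.012 -1;0 0 0 0 0 -.012 -1;0 0 0 0 0 -.012 -1;0 0 0 0 0 -.01 -1;0 0 0 0 0 -.008 -1;0 0 0 0 0 -.004 -1'
python3 -m creep '0 0 0 0 0 -.002 -1;0 0 0 0 0 0 -1;0 0 0 0 0 0 -1;0 0 0 0 0 0 -1;0 0 0 0 0 0 -1;0 0 0 0 0 0 -1;0 0 0 0 0 0 -1;0 0 0 0 0 0 -1'
python3 - <<'E'
from h import *
go([.5420,.1382,.091],98.2);print(bot.state()['joints'].round(3),abs(bot.state()['joint_velocities']).max())
for n in('scene','side'):
    c=cap(n);W=cloud(c);hsv=cv2.cvtColor(c['frame'],cv2.COLOR_BGR2HSV)
    m=(hsv[...,1]>120)&(hsv[...,0]<35)&(hsv[...,2]>60)&(abs(W[...,0]-.5424)<.09)&(abs(W[...,1]-.138)<.08)&(W[...,2]>.08)
    P=W[m];print(n,m.sum(),'lowest',np.percentile(P[:,2],[.5,2,99]).round(4))
    q=P[(P[:,2]>.155)&(P[:,2]<.178)]
    for k in range(3): 
        A=np.c_[q[:,:2]-[.5424,.138],np.ones(len(q))];s=np.linalg.lstsq(A,q[:,2],rcond=None)[0];q=q[abs(A@s-q[:,2])<.004]
    print('rim slope',s.round(4),len(q))
    u0,v0=(180,110) if n=='scene' else (220,110)
    cv2.imwrite(f'pics/{n}3.png',cv2.resize(c['frame'][v0:v0+200,u0:u0+210],None,fx=2,fy=2,interpolation=cv2.INTER_CUBIC))
a=cv2.imread('pics/scene3.png');b=cv2.imread('pics/side3.png');cv2.imwrite('pics/both8.png',cv2.resize(np.hstack([a,b]),(800,381)))
E
```

```text
clock: 17.7
position: [0.543, 0.1384, 0.2108]
ee_rot: [0.001, -0.074, 0.997, -0.0]
ft_force: [0.9, 0.1, -5.1]
width: 0.154
clock: 18.37
position: [0.5425, 0.1382, 0.2112]
ee_rot: [-0.0, -0.074, 0.997, -0.0]
ft_force: [-0.3, 0.4, -4.9]
width: 0.152
t 18.3667 pos [0.5425 0.1382 0.2112] w 0.152 F [-0.3  0.4 -4.9] tool shift [4.000e-04 1.000e-04 1.202e-01] turn deg [-0.   -0.02  0.29]
[ 0.726  0.384 -1.244  1.688  0.372  1.342  1.136] 0.0016297996115366043
scene 2730 lowest [0.1336 0.1365 0.5921]
rim slope [-0.0089 -0.0044  0.1704] 496
side 2135 lowest [0.1332 0.135  0.3031]
rim slope [ 0.008  -0.008   0.1712] 378
```

View pics/both8.png

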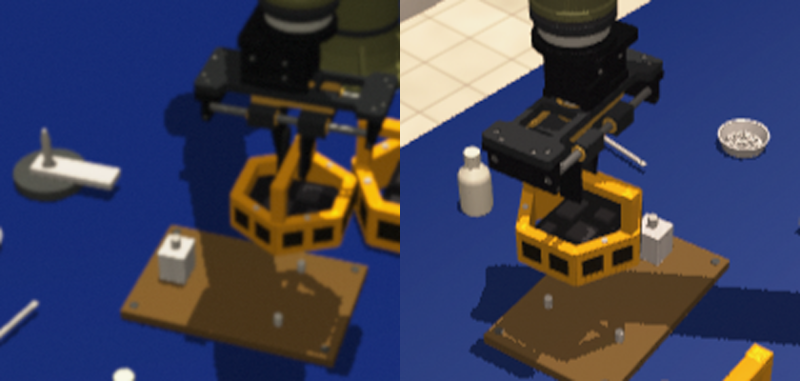

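The frame hangs level (rim slope under 0.6°), with its underside at about 133 mm and the arm at rest. Both dowels are bare, and the strap is still on the post at (48,160). I'm handing in.

```bash
python3 -c "
from plant import bot
print(bot.sign_off())"
```

```text
the job is handed in; nothing more can be done
None
```

I parked the strap on the post, then lifted the middle-sized frame by its handle. I handed the job in at about 18.5 s with the frame still in the gripper.

- **Strap:** I lowered it over the pin until it touched the foot, at about 12.6 N. I eased the push to 7 N, opened the fingers and rose straight up. Afterwards both camera views showed the pin through the eye and the strap flat on the foot. In the last scene picture it was still there.
- **Frame:** Held at about 58 N with a measured weight of about 4.9 N. Its underside is about 133 mm above the bench, the rim slope is under 0.6° in both views, and the arm is at rest.
- **Other objects:** No move went near the dishes, bottle or screwdriver. They looked undisturbed wherever they appeared in the pictures, but I did not re-measure their positions.
- **Disagreements:** The views differed by 1–3 mm on where the post and strap eye were. That was within the eye's play on the pin.

No check failed.

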